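# Show the trainee which part goes in the chuck

### The arm

A 7-joint arm with a two-finger parallel gripper is mounted at the origin on the work surface. World frame = base frame: x ahead of the robot, y to its left, z up, the work surface at z = 0. Lengths are in m, angles in rad, forces in N, time in s.
With the tool pointing down it reaches from about 0.35 to 0.9 m from the base axis. Payload 19.9 kg.
Tool frame: the origin (TCP) lies between the finger pads, 19 mm behind the fingertips; this is the grasp point; z points along the fingers, y is the line along which they close (so a half turn about z gives the same grasp; the last joint's range is limited). The gripper opens to 85 mm and grips with 20 to 120 N. Pads are 22 mm wide; open, the fingers measure 114 mm over their backs; the gripper's body (76 mm by 85 mm) begins 54 mm behind the grasp point. The pads swing forward as they close: fully open they stand 13 mm farther back than shut.
Start: joints at [1.067, 0.417, -0.01, 1.614, 0.005, 1.111, -0.053], TCP at [0.279, -0.559, 0.25] pointing down, gripper open.
Joint ranges: [-2.81, 2.81], [-0.39, 2.02], [-1.27, 1.25], [0.06, 2.57], [-1.19, 4.33], [0.19, 2], [-2.82, 2.82]. Speed limits (rad/s): [1.89, 1.89, 2.39, 2.39, 3.01, 3.01, 3.01].

### API

Orientations are given as a unit quaternion [w, x, y, z].
In Python, from workcell import bot, claw, planner, state, eyes, ticket gives the robot as it stands. The module is installed in compiled form; this text tells all that it offers. Calls block until the motion is done:
- bot.move_pose(position, orientation): joint-space move of the TCP to a pose.
- bot.move_l(position, vel=0.15, rot=None): straight line of the TCP; rot=None keeps the orientation; vel is the mean speed in m/s.
- bot.movej(angles): joint-space move.
- claw.release() and claw.clamp(grasp_force=None): open the fingers fully, or close them until they stop; grasp_force is the grip in N (None keeps the last).
- bot.pause(seconds).
- planner.solve_ik(position, orientation): joint angles nearest the present ones, or None.
- state(): the state.
- eyes.read_camera(name): name is "scene" or "side" or "wrist"; returns a dict with "img" (420x560x3 uint8, red, green, blue), "intrinsics" (3x3 intrinsics, pixels), "extrinsics" (4x4, takes a point from world to camera coordinates). Camera axes: x right, y down, z forward; pixel columns grow to the right and rows downward; lengths in m; the calibration is good to about 2 mm. A picture is of the moment at which its call begins. There is no depth.
A pose or a line that the arm cannot do raises bot.PlanningError and nothing moves.
- ticket.job_done(): hands the job in; it is judged then, once.
The state is a dict: "time": time; "joints": joint angles; "dq": joint speeds; "effort": joint torques, N m; "position": TCP position; "orientation": TCP orientation; "ft_force": force on the tool from outside, world axes, zero at the start; "wrist_torque": the same for the moment, N m; "gripper_width": finger opening in m; "grip_force": force on a finger pad.
Only numpy, scipy, OpenCV 4.12 (cv2) and the standard library are available. Lean on these libraries where they do the work, as an engineer would, in place of code of your own. Each camera call takes 0.05 s, during which the arm holds its last target. There are 200 camera calls.

### The job

Record a silent clip for the lathe trainees: press the recorder's button down with a fingertip to start it, then point down at the flanged bush with the fingertips two or three centimetres above its top and stay there for about two seconds, then point in the same way at the middle of the three-jaw chuck it is to go into, stay for about two seconds and finish there, still pointing. Only point: do not touch, lift or shift any workpiece, the chuck or the faceplate, do not point at any other workpiece or the faceplate, and leave the bench tools where they lie.

Things in the scene. Friction and masses are not known exactly. Their poses are not given: they have to be found in the camera images.
- bush: The flanged bush: a turned steel sleeve standing upright on the bench, 50 mm tall, 40 mm diameter, with ONE wide thin collar (68 mm diameter, 12 mm thick) at its foot and a 22 mm dark bore in its top. Loose. Origin at the centre of its underside, z up.
- bush_top (a point): Centre of the bush's top end, 50 mm above its underside; z up.
- chuck_face (a point): The three-jaw lathe chuck, fixed, lying face up on the bench: a steel drum 110 mm in diameter and 55 mm tall, with three stepped dark steel jaws 120 degrees apart rising 20 mm above its face around a 28 mm dark bore. This point lies on its axis, level with the tops of the jaws, 75 mm above the bench; z up.
- chuck: The chuck itself; origin at the centre of its underside, z up.
- rec_top (a point): Centre of the top of the recorder's round push button (26 mm diameter, grey in a black surround), the only button. The recorder is a fixed grey box, 75 mm by 100 mm and 40 mm tall, with a dark square display beside the button on its top. z up; the button is pressed straight down.
- rec (a joint): Travel of the recorder's button in m: 0 up, 0.006 fully down. Sprung: about 5 N takes it fully down and it comes back up when released. From 0.004 on it counts as pressed.
- plain: Another workpiece: plain steel cylinder, 44 mm diameter, 60 mm tall, loose, upright, leave alone. Origin at the centre of its underside, z up.
- stepped: Another workpiece: solid stepped steel shaft, loose, upright, 80 mm tall in three steps of 52, 36 and 22 mm diameter, no bore; leave alone. Origin at the centre of its underside, z up.
- cone: Another workpiece: steel cone, 52 mm diameter at the foot tapering to 12 mm, 66 mm tall, loose, upright; leave alone. Origin at the centre of its underside, z up.
- pulley: Another workpiece: steel pulley blank, two equal 60 mm rims with a groove between, 40 mm tall, solid, loose, upright; leave alone. Origin at the centre of its underside, z up.
- faceplate: A lathe faceplate, fixed, flat on the bench: steel disc 124 mm in diameter, 36 mm tall overall, with four dark radial slots and no jaws; leave alone. Origin at the centre of its underside, z up.
- caliper: Sliding caliper lying flat, 210 mm long (along its x), at most 60 mm wide, 10 mm tall, loose; leave alone. Origin at the middle of its beam's underside.
- chuck_key: T-shaped chuck key lying flat, about 100 mm long (along its x) with a 90 mm cross bar, 18 mm tall, loose; leave alone. Origin near its middle, at the underside.
- spanner: Open-ended spanner lying flat, 170 mm long (along its x), loose; leave alone. Origin near its middle, at the underside.
- plain_top (a point): Centre of the top of the plain workpiece, 60 mm above its underside; z up.
- stepped_top (a point): Centre of the top of the stepped workpiece, 80 mm above its underside; z up.
- cone_top (a point): Centre of the top of the cone workpiece, 66 mm above its underside; z up.
- pulley_top (a point): Centre of the top of the pulley workpiece, 40 mm above its underside; z up.
- faceplate_face (a point): Centre of the faceplate's upper face, 36 mm above the bench; z up.
There are look-alikes about, which are no part of the job. Leave any orange or pink look-alike of the part that bears rec_top alone.

How it is judged:
By the outcome, as a careful person would: the job done as asked, in the order asked, and still so for the second after the job is handed in, with the robot touching nothing.
It also fails if it takes over 48 s, if anything falls off the work surface, if the arm or the gripper's body presses on something with over 40 N, if the wrist force passes 120 N, or if a joint passes its speed limit or range.

## Working session

There is one attempt and no reset: what is moved stays moved. The work goes in short steps, each a Python script; the robot and the scene stay as the last script left them, time stands still between calls to the robot, and variables do not carry over. Pictures are saved under pics/ and viewed, at most 10 in all, crops included, and the job is handed in when it is done.

```bash
mkdir -p pics
python3 - <<'E'
from workcell import bot, claw, planner, state, eyes
import cv2,numpy as np,pickle
d={}
for n in("scene","side","wrist"):
    r=eyes.read_camera(n);d[n]=r
    cv2.imwrite(f"pics/{n}0.png",r["img"][:,:,::-1])
    E=np.array(r["extrinsics"]);print(n,(-E[:3,:3].T@E[:3,3]).round(3),np.array(r["intrinsics"])[0,0])
pickle.dump(d,open("d.pkl","wb"))
s=state();print(s["time"],s["position"],s["orientation"],s["gripper_width"])
E
```

```text
scene [ 0.953 -0.563  0.873] 457.37242152151464
side [-0.068  0.838  0.95 ] 530.918904472228
wrist [ 0.353 -0.522  0.373] 345.22691969397124
0.15 [ 0.2788944  -0.55905455  0.24950349] [-4.46044259e-04  9.73348321e-01  2.29331254e-01 -1.51082445e-04] 0.08570013821356011
```

View pics/scene0.png

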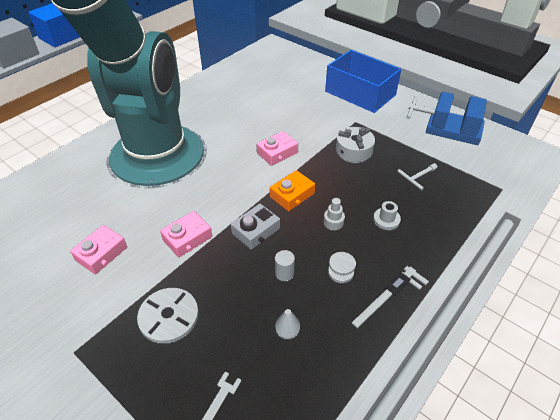

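View pics/side0.png

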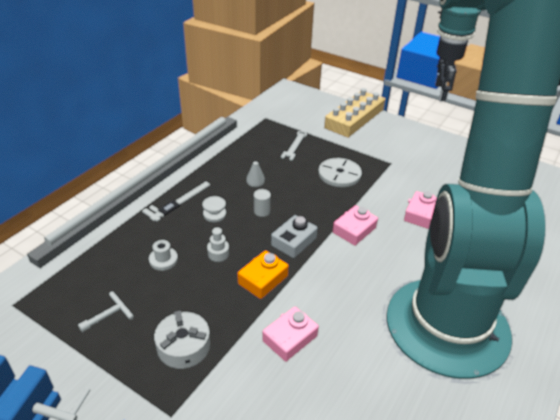

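The scene view shows the bush top at about (388,207), the chuck bore at (355,141) and the grey recorder's button at (248,224). In the side view they are at (162,246), (182,334) and (300,222). I'll enlarge these areas next.

```bash
cat > geo.py <<'E'
import numpy as np,pickle
d=pickle.load(open("d.pkl","rb"))
def ray(n,p,d=d):
    K=np.array(d[n]["intrinsics"]);E=np.array(d[n]["extrinsics"]);R=E[:3,:3]
    v=R.T@np.linalg.solve(K,[*p,1]);return -R.T@E[:3,3],v/np.linalg.norm(v)
def plane(n,p,z):
    c,v=ray(n,p);return c+v*(z-c[2])/v[2]
def tri(a,b):
    A=np.zeros((3,3));q=np.zeros(3)
    for c,v in(ray("scene",a),ray("side",b)):
        M=np.eye(3)-np.outer(v,v);A+=M;q+=M@c
    return np.linalg.solve(A,q)
E
python3 - <<'E'
import cv2,numpy as np
from geo import *
P={"bush":((388,207),(162,246),.05),"chuck":((355,141),(182,334),.055),"rec":((248,224),(300,222),.045)}
rows=[]
for n,i in(("scene",0),("side",1)):
    row=[]
    for k,v in P.items():
        x,y=v[i];c=d[n]["img"][y-30:y+30,x-26:x+26,::-1]
        row.append(cv2.resize(c,None,fx=5,fy=5,interpolation=cv2.INTER_NEAREST))
        print(n,k,"origin",x-26,y-30,plane(n,v[i],v[2]).round(3))
    rows.append(np.hstack(row))
for k,v in P.items():print(k,tri(v[0],v[1]).round(3))
m=np.vstack(rows);print(m.shape);cv2.imwrite("pics/m.png",m)
E
```

```text
scene bush origin 362 177 [0.654 0.204 0.05 ]
scene chuck origin 329 111 [0.449 0.363 0.055]
scene rec origin 222 194 [ 0.424 -0.058  0.045]
side bush origin 136 216 [0.652 0.21  0.05 ]
side chuck origin 156 304 [0.439 0.381 0.055]
side rec origin 274 192 [ 0.426 -0.061  0.045]
bush [0.654 0.207 0.047]
chuck [0.444 0.375 0.045]
rec [ 0.425 -0.059  0.047]
(600, 780, 3)
```

View pics/m.png

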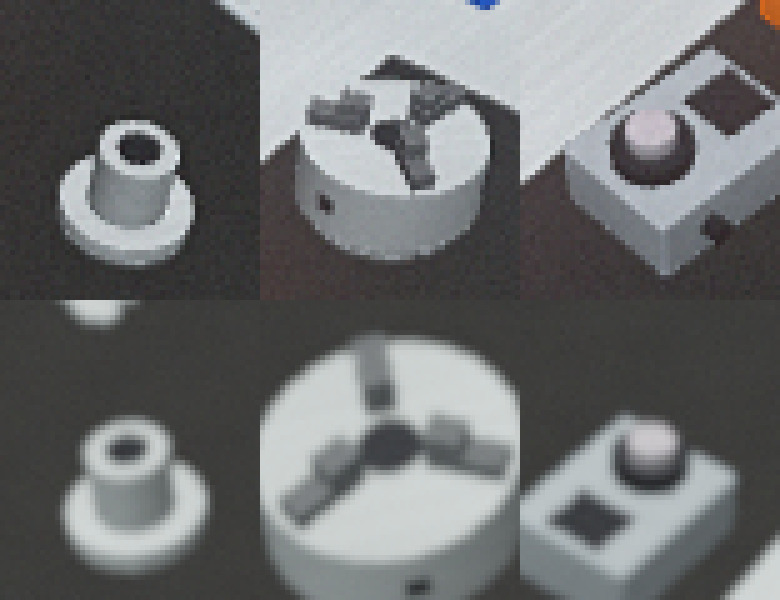

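The crops show a bored bush with a foot collar, a chuck with three jaws, and a grey recorder with its button and display. I'll refine the centres from these crops, then check heights.

Run:
```python
from geo import *
for k,a,b,z in(("bush",(389.3,206.3),(160.9,245.1),.05),("chuck",(355.5,137.5),(181.5,332.7),.055),("rec",(247.5,220.1),(299.7,219.1),.055)):
    print(k,tri(a,b).round(4),plane("scene",a,z).round(4),plane("side",b,z).round(4))
from workcell import planner,state
q=[0,1,0,0]
print(state()["joints"])
```

```text
bush [0.6558 0.2086 0.0496] [0.6555 0.2077 0.05  ] [0.6561 0.2091 0.05  ]
chuck [0.4414 0.3787 0.0546] [0.4413 0.3778 0.055 ] [0.4418 0.3791 0.055 ]
rec [ 0.4245 -0.0572  0.0586] [ 0.421  -0.0556  0.055 ] [ 0.4274 -0.0599  0.055 ]
[ 1.0665297   0.41784813 -0.01028734  1.61402047  0.00470556  1.11068904
 -0.05298118]
```

Run:
```python
from workcell import bot, claw, planner, state, eyes
import cv2
claw.clamp(20)
x,y,t=.4245,-.0572,.0586
q=state()["orientation"]
try: bot.move_pose([x,y,.22],q)
except bot.PlanningError: bot.move_pose([x,y,.22],[0,1,0,0])
bot.move_l([x,y,t+.019+.012],.12)
f0=state()["ft_force"][2];s=state();print(s["time"],f0,s["position"],s["gripper_width"])
cv2.imwrite("pics/rec_s.png",cv2.resize(eyes.read_camera("scene")["img"][170:260,190:310,::-1],None,fx=5,fy=5))
cv2.imwrite("pics/rec_d.png",cv2.resize(eyes.read_camera("side")["img"][170:260,240:360,::-1],None,fx=5,fy=5))
print(state()["time"])
```

```text
4.0417 0.6767627401847502 [ 0.42485555 -0.05723671  0.09011624] 5.4814506413889116e-05
4.1417
```

View pics/rec_s.png

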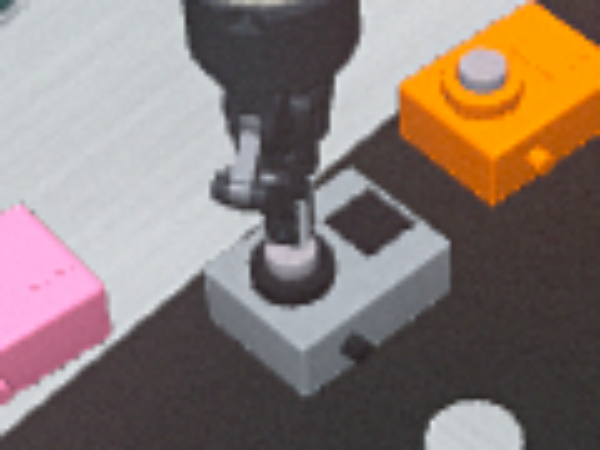

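View pics/rec_d.png

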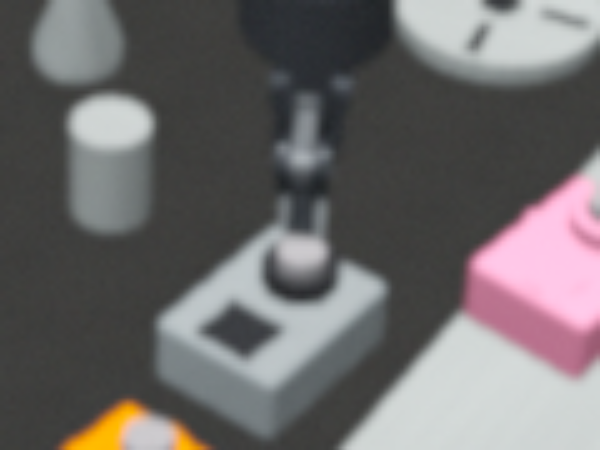

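Both views show the shut fingertips just above the grey button, at crop (290,240) in the scene view and (302,235) in the side view. Next I'll press down and watch the force.

Run:
```python
from workcell import bot, state
import numpy as np
x,y=.4245,-.0572
f0=state()["ft_force"][2]
bot.move_l([x,y,.081],.04)
z=.081; L=[]
while z>.062:
    z-=.001; bot.move_l([x,y,z],.02)
    s=state();f=s["ft_force"][2]-f0;L.append((round(z,3),round(s["position"][2],4),round(f,2)))
    if abs(f)>7.5: break
print(L); bot.pause(.3)
s=state();print(s["position"],s["ft_force"]-f0*np.array([0,0,1]),s["time"])
```

```text
[(0.08, np.float64(0.08), np.float64(2.31)), (0.079, np.float64(0.079), np.float64(1.94)), (0.078, np.float64(0.078), np.float64(2.89)), (0.077, np.float64(0.077), np.float64(3.88)), (0.076, np.float64(0.076), np.float64(4.5)), (0.075, np.float64(0.075), np.float64(4.64)), (0.074, np.float64(0.0745), np.float64(21.7))]
[ 0.42459284 -0.05721509  0.07445417] [-5.87201018  0.04065426 21.43517416] 6.5583
```

The spring resistance rose steadily over about 6 mm and then hit a hard stop, so the button is fully down. Next I'll lift and point at the bush.

Run:
```python
from workcell import bot, state, eyes
import cv2,numpy as np
bot.move_l([.4245,-.0572,.22],.15)
q=state()["orientation"]
bot.move_pose([.6558,.2086,.22],q)
bot.move_l([.6558,.2086,.094],.12)
bot.pause(.9)
im=[cv2.resize(eyes.read_camera(n)["img"][b:b+100,a:a+100,::-1],None,fx=4,fy=4) for n,a,b in(("scene",340,140),("side",110,190))]
cv2.imwrite("pics/bush.png",np.hstack(im))
bot.pause(1.2)
s=state();print(s["time"],s["position"],s["ft_force"])
```

```text
12.4083 [0.65580247 0.20860242 0.09398203] [-0.18468303 -0.31991869  0.23935337]
```

View pics/bush.png

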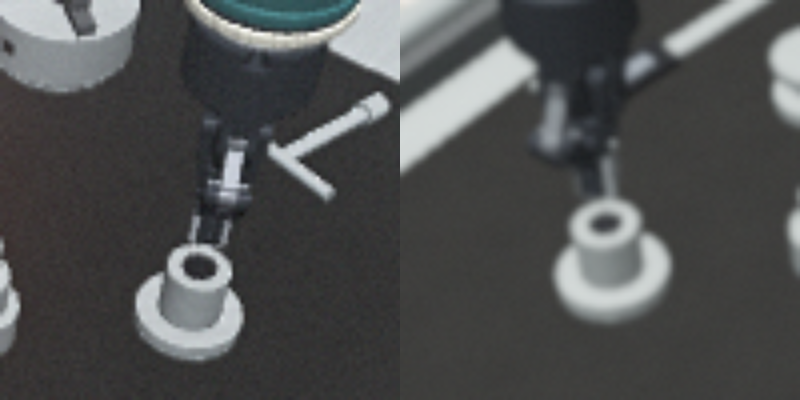

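The picture shows the fingertips hovering above the bush bore, at crop (208,243) in the scene half and (597,195) in the side half, and not touching. Now the chuck.

Run:
```python
from workcell import bot, state, eyes
import cv2,numpy as np
bot.move_l([.6558,.2086,.22],.15)
q=state()["orientation"]
bot.move_pose([.4416,.3785,.22],q)
bot.move_l([.4416,.3785,.119],.12)
bot.pause(1)
im=[cv2.resize(eyes.read_camera(n)["img"][b:b+100,a:a+100,::-1],None,fx=4,fy=4) for n,a,b in(("scene",305,80),("side",130,270))]
cv2.imwrite("pics/chuck.png",np.hstack(im))
bot.pause(1.3)
s=state();print(s["time"],s["position"],s["ft_force"])
```

```text
17.85 [0.44159479 0.37851873 0.11900274] [-0.33320297  0.40164823  0.12150325]
```

View pics/chuck.png

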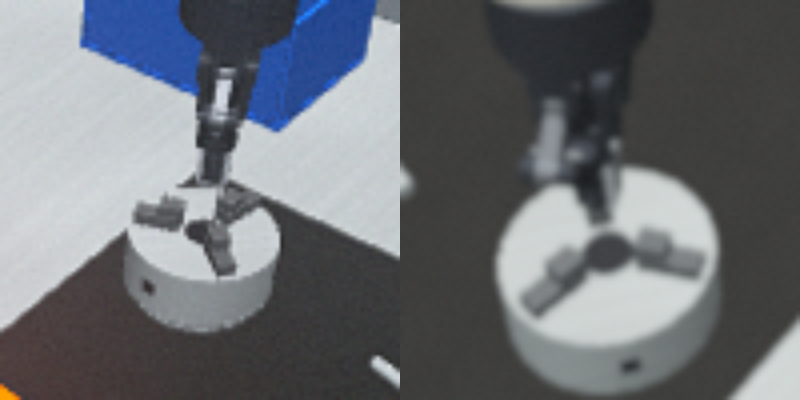

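The fingertips hover over the chuck's centre, at crop (212,183) in the scene half and (600,215) in the side half, clear of the jaws.

```bash
python3 -c "
from workcell import ticket
print(ticket.job_done())"
```

```text
the job is handed in; nothing more can be done
None
```

I pressed the recorder's button fully down, then pointed at the bush and then at the chuck's middle for about two seconds each, fingertips about 25 mm above. I handed the job in after about 18 s, with the arm still pointing at the chuck and touching nothing.

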